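# Empty the parts washer's catch tray and hold up the bearing ring with tongs

### The arm

A 6-joint arm with a two-finger parallel gripper is mounted at the origin on the work surface. World frame = base frame: x ahead of the robot, y to its left, z up, the work surface at z = 0. Lengths are in m, angles in rad, forces in N, time in s.
With the tool pointing down it reaches from about 0.425 to 0.95 m from the base axis. Payload 3.5 kg.
Tool frame: the origin (TCP) lies at the very end of the fingers, on their centre line; the grasp point (between the pads) lies 19 mm behind it; z points along the fingers, y is the line along which they close (so a half turn about z gives the same grasp; the last joint's range is limited). The gripper opens to 85 mm and grips with 20 to 120 N. Pads are 22 mm wide; open, the fingers measure 114 mm over their backs; the gripper's body (76 mm by 85 mm) begins 54 mm behind the grasp point. The pads swing forward as they close: fully open they stand 13 mm farther back than shut.
Start: joints at [-1.455, 0.286, 1.577, -0, 1.279, -0.15], TCP at [0.177, -0.651, 0.231] pointing down, gripper open.
Joint ranges: [-2.77, 2.77], [-0.9, 2.22], [0.21, 2.48], [-1.53, 4.67], [0.24, 2.81], [-2.84, 2.84]. Speed limits (rad/s): [2.79, 2.79, 3.14, 3.14, 3.14, 3.14].

### API

Orientations are given as a unit quaternion [x, y, z, w].
In Python, from plant import ctrl gives the robot as it stands.
- The arm moves only by the tool carry_out, never from a script. Its argument "deltas" is one flat list of numbers, 6 for each row, row after row: the shift along the tool's x, y, z in m, then the turn, a rotation vector about the tool's x, y, z in rad. A call has 1 to 5 rows; each row is the pose to reach, as a shift and turn from the pose commanded when the call began, along the tool's axes at that moment; what a row does not reach only later rows make up. A row lasts 1/8 s, in which the tool goes at most 62.5 mm and 10.7 degrees, less where a joint would pass 70% of its speed; a pose out of reach is approached as far as the arm can. A call with a gripper value outside its range is refused whole. "grip" is the opening in per cent of the stroke, from 0 (shut) to 100 (fully open), set as the call begins (left out, the last holds). The fingers move at their own pace and stop on an object; "grip_force" is the grip in N (left out, the last holds). Time passes only in rows, so rows that repeat a pose let the fingers close. It gives the time, the measured TCP pose, the force, the opening and the grip force at its end, in the units of the state.
- ctrl.get_state(): the state, without advancing time (a new reading comes with each control period).
- ctrl.read_camera(name): name is "side" or "top" or "wrist"; returns (picture, depth): 384x512x3 uint8, red, green, blue; 384x512 float32, m along the optical axis (not along the pixel's ray), 0 where there is no reading.
- ctrl.camera_model(name): a dict with "intrinsics" (3x3 intrinsics, pixels), "extrinsics" (4x4, takes a point from world to camera coordinates); the wrist camera has in their place "hand_eye" (4x4, takes a point from camera to tool coordinates, whose origin is the TCP and whose axes are the flange's). Camera axes: x right, y down, z forward; pixel columns grow to the right and rows downward; lengths in m; the calibration is good to about 2 mm. A picture is of the moment at which its call begins: read the wrist's pose just before it. camera_model takes no time and is no camera call.
- ctrl.sign_off(): hands the job in; it is judged then, once.
Trained networks look in the newest picture that a camera, given by its name, has taken for a name from the list of things; names that differ only in an ending like _2 or _b are one class to them, and where a whole thing is asked for, a point or a joint stands for the part that bears it (a point fixed in the world has none). Each returns a list of dicts, best first, with "score" (0 to 1); they miss things now and then, are a little off and sometimes report something else, mostly with a low value. They report only what shows in the picture. A call takes as long as a camera call. They do not tell look-alikes from the thing itself.
- ctrl.find_in(camera, query): "uv" ([column, row] in pixels, amid what is visible of it).
The state is a dict: "time": time; "qpos": joint angles; "dq": joint speeds; "joint_efforts": joint torques, N m; "eef_pos": TCP position; "tcp_rot": TCP orientation; "contact_force": force on the tool from outside, world axes, zero at the start; "wrist_torque": the same for the moment, N m; "opening": opening from 0.0 (shut) to 1.0 (fully open); "finger_force": force on a finger pad.
Only numpy, scipy, OpenCV 4.12 (cv2) and the standard library are available. Lean on these libraries where they do the work, as an engineer would, in place of code of your own. Each camera call takes 0.05 s, during which the arm holds its last target. There are 200 camera calls.

### The job

Unload the parts washer: first put the two aluminium castings (the round flanged one and the bracket) from its catch tray into the open tote and let go of them. Then take the spring tongs from their wooden rest, close their jaws on the clean steel bearing ring in the tray and lift it at least 10 cm above the tray; finish while still holding it up, still, in the tongs. Never touch the ring with the gripper itself, and leave the little plug in the tray and everything else standing about undisturbed.

Things in the scene. Friction and masses are not known exactly. Their poses are not given: they have to be found in the camera images.
- tray: Shallow steel catch tray, fixed, 290 x 270 mm outside (x, y), walls 18 mm high, 4 mm thick, inner floor 4 mm above the table. Origin: centre of its underside, at table height. Its grey parts washer (360 x 260 mm, 270 mm tall) begins 320 mm from the origin towards the tray's -y; a sloping outlet chute joins them.
- tote: Open plastic tote, fixed, 260 x 200 mm outside (its x, y), 75 mm high, walls and floor 5 mm. Origin: centre of the underside, at table height. Empty at the start.
- rest: Wooden tongs rest, fixed: base 150 x 100 x 8 mm with two upright cross bars, 12 mm thick, 100 mm long along its y, tops 50 mm above the table, at x = -50 and +50 mm; 88 mm free between them. Origin: centre of the underside. The tongs lie on the bars, lengthwise along its x, between-bars part free for the fingers.
- tongs: Steel spring tongs, 130 g, 215 mm long, lying on the rest with both arms side by side. Origin: midway between the grip pads, at mid-height of the arms (62 mm above the table on the rest). +x points to the jaws, +y to the left arm, z up. Tail block at x = -104 to -70 mm; arms z = -12 to +12 mm. Centre of mass within 8 mm of the origin.
- tongs_grip (a point): Where to grip the tongs: same point as their origin. Rubber pads on the arms' outer faces, x = -15 to +15 mm, 34 mm high, 60 mm over their outsides when open. Squeezing them together along y closes the jaws: it takes about 8 N to start, 13 N when the jaws are 40 mm apart (then 44 mm over the pads).
- tongs_jaws (a point): Point midway between the jaws, at x = +100, y = 0, z = -13 mm in the tongs' frame, half-way up the jaws. The jaws are flat steel plates 24 mm long (x), 50 mm high: from 38 mm below the tongs' origin to 12 mm above it. Gap between them about 76 mm when open.
- tongs_left: The left arm of the tongs with its jaw; sprung open. Origin on its hinge, 80 mm behind and 10 mm left of the tongs' origin, 180 mm behind the jaw. Turned in 0.10 rad from open, the jaws are 40 mm apart and parallel; at 0.2 rad they are nearly shut. Both arms always turn by the same angle, opposite ways.
- tongs_right: The right arm of the tongs with its jaw. Origin on its hinge, 80 mm behind and 10 mm right of the tongs' origin.
- bearing: Polished steel bearing ring lying flat in the tray: outer diameter 40 mm, bore 26 mm, 24 mm high, 45 to 70 g. Origin: centre of its underside, z its axis.
- flange: Round aluminium casting standing in the tray: flange 60 mm in diameter and 8 mm thick at the bottom, hub 38 mm in diameter up to 45 mm. 0.2 to 0.42 kg. Origin: centre of the underside.
- bracket: Aluminium bracket casting standing in the tray: foot 76 x 44 x 12 mm (x, y, z), on it an upright web 60 mm long along x, 18 mm thick in y, up to 48 mm above the underside. 0.2 to 0.42 kg. Origin: centre of the underside.
- plug: Bystander: small dark steel plug in a corner of the tray (near the robot, washer side), 22 mm in diameter, 14 mm high. Origin: centre of the underside. Stays there.
- filter: Bystander: yellow can-shaped oil filter, 76 mm in diameter, 110 mm high, beyond the work area. Origin: centre of the underside.
- carton: Bystander: cardboard carton, 90 x 120 x 70 mm, beyond the work area. Origin: centre of the underside.
- brush: Bystander: hand brush lying beyond the tote. Origin: centre of the underside.
- coupling: Bystander: dark steel pipe coupling, 56 mm in diameter, 45 mm high, beyond the tongs rest. Origin: centre of the underside.
- jar: Bystander: white plastic jar, 70 mm in diameter, 80 mm high, near the robot, on the right. Origin: centre of the underside.
There are look-alikes about, which are no part of the job. Several things look just like the bearing: the one meant starts farthest to the robot's left.

How it is judged:
On the way, in this order (a step that is already met when the one before it is completed fails the run):
1. both castings lie in the tote, let go (x of flange in the frame of tote between -0.12 and 0.12 m and y of flange in the frame of tote between -0.09 and 0.09 m and height (world z) of each of flange, bracket below 0.055 m and contact force between each of flange, bracket and the arm below 0.1 N and contact force between each of flange, bracket and the fingers below 0.1 N and x of bracket in the frame of tote between -0.12 and 0.12 m and y of bracket in the frame of tote between -0.09 and 0.09 m), for 0.2 s.
2. the bearing ring is lifted off the tray between the tongs' jaws (height (world z) of bearing above 0.04 m and contact force between bearing and tongs_left above 0.5 N and contact force between bearing and tongs_right above 0.5 N and contact force between tongs and the fingers above 1 N and contact force between bearing and the fingers below 0.1 N and contact force between bearing and the arm below 0.1 N and contact force between each of bearing, tongs and tray below 0.05 N and contact force between each of bearing, tongs and tote below 0.05 N and contact force between each of bearing, tongs and rest below 0.05 N), for 0.2 s.
At the end, for the whole second after the job is handed in: Both castings inside the tote, let go. The ring's underside over 100 mm above the table, still (under 30 mm/s), pressed by both tong jaws (over 0.5 N each); the gripper holds the tongs (over 1 N) and does not touch the ring; ring and tongs rest on nothing (all of step 1 and height (world z) of bearing above 0.1 m and contact force between bearing and tongs_left above 0.5 N and contact force between bearing and tongs_right above 0.5 N and contact force between tongs and the fingers above 1 N and contact force between bearing and the fingers below 0.1 N and contact force between bearing and the arm below 0.1 N and contact force between each of bearing, tongs and tray below 0.05 N and contact force between each of bearing, tongs and tote below 0.05 N and contact force between each of bearing, tongs and rest below 0.05 N and linear speed of bearing below 0.03 m/s); the arm keeps its last pose, push and grip.
It fails at once if the gripper or arm touches the bearing ring (contact force between bearing and the fingers above 0.5 N or contact force between bearing and the arm above 0.5 N).
It fails at once if a bystander is moved more than 30 mm (distance of any of plug, filter, carton, brush, coupling, jar from where it was at the start of the episode above 0.03 m).
It also fails if it takes over 72 s, if anything falls off the work surface, if the arm or the gripper's body presses on something with over 40 N, if the wrist force passes 120 N, or if a joint passes its speed limit or range.

## Working session

There is one attempt and no reset: what is moved stays moved. The work goes in short steps, Python scripts to look and compute and a tool call to move; the robot and the scene stay as the last step left them, time stands still between calls to the robot, and variables do not carry over. Pictures are saved under pics/ and viewed, at most 10 in all, crops included, and the job is handed in when it is done.

Besides the shell and the picture viewer there is one more tool, called after "Call:" as a command line: name --argument value ..., lists and objects as JSON in quotes. carry_out: Moves the arm, as the interface text tells. Its arguments: {"type":"object","properties":{"deltas":{"type":"array"},"grip":{"type":"number"},"grip_force":{"type":"number"}},"required":["deltas"]}

```bash
mkdir -p pics; cat > h.py <<'E'
import numpy as np, cv2
from plant import ctrl
from scipy.spatial.transform import Rotation as R
def pts(cam):
    st=ctrl.get_state(); rgb,d=ctrl.read_camera(cam); m=ctrl.camera_model(cam)
    K=np.array(m["intrinsics"]); v,u=np.indices(d.shape)
    P=np.stack([(u-K[0,2])/K[0,0]*d,(v-K[1,2])/K[1,1]*d,d],-1)
    if "extrinsics" in m: T=np.linalg.inv(np.array(m["extrinsics"]))
    else:
        W=np.eye(4); W[:3,:3]=R.from_quat(st["tcp_rot"]).as_matrix(); W[:3,3]=st["eef_pos"]; T=W@np.array(m["hand_eye"])
    W=P@T[:3,:3].T+T[:3,3]; W[d==0]=np.nan
    return rgb,W
def save(n,rgb): cv2.imwrite("pics/"+n+".png",rgb[:,:,::-1])
def tool(goal):
    s=ctrl.get_state(); r=R.from_quat(s["tcp_rot"]); return r.inv().apply(np.array(goal)-s["eef_pos"])
E
python3 - <<'E'
from h import *
s=ctrl.get_state(); print(s)
for c in ["top","side"]:
    rgb,W=pts(c); save(c,rgb); np.save(c+"W",W)
    for q in ["tray","tote","rest","tongs","bearing","flange","bracket","plug","jar","filter","coupling","carton","brush"]:
        for r in ctrl.find_in(c,q)[:5]:
            u,v=map(int,np.round(r["uv"])); print(c,q,round(r["score"],2),u,v,W[v,u].round(3))
rgb=np.hstack([cv2.imread("pics/top.png")]); 
E
```

```text
{'time': 0.0, 'qpos': array([-1.45499363e+00,  2.87164252e-01,  1.57820550e+00,  1.39718548e-05,
        1.27860704e+00, -1.49959829e-01]), 'dq': array([ 0.0007081 ,  0.00157333, -0.00023045, -0.00046407, -0.00215093,
       -0.00047193]), 'joint_efforts': array([ 6.60596834e-05, -4.05982554e+01, -2.92624980e+01, -9.50147523e-05,
        5.74421865e-03,  9.14270174e-06]), 'eef_pos': array([ 0.17726508, -0.65061318,  0.2299327 ]), 'tcp_rot': array([ 9.91183831e-01,  1.32488457e-01,  2.70442773e-05, -1.19178018e-03]), 'contact_force': array([ 0.65219345,  0.07093198, -0.24990244]), 'wrist_torque': array([ 0.01462367, -0.03651255,  0.08516347]), 'finger_force': 0.0, 'opening': 1.0013460782051757}
top tray 0.58 433 192 [ 0.57  -0.507  0.169]
top tray 0.27 226 234 [0.39  0.071 0.061]
top tote 0.8 141 205 [ 0.457  0.364 -0.   ]
top rest 0.9 223 222 [0.434 0.091 0.007]
top tongs 0.79 223 237 [0.386 0.084 0.009]
top tongs 0.57 337 181 [ 0.617 -0.261  0.001]
top bearing 0.61 331 185 [ 0.6   -0.242  0.002]
top bearing 0.51 157 143 [0.666 0.345 0.019]
top bearing 0.49 387 152 [ 0.738 -0.419  0.
[... 950 characters left out ...]
96  0.   ]
side bearing 0.51 361 343 [ 0.74  -0.422 -0.001]
side flange 0.6 287 230 [ 0.604 -0.133  0.032]
side bracket 0.89 240 240 [ 0.477 -0.155  0.031]
side plug 0.62 230 307 [ 0.446 -0.323  0.006]
side plug 0.23 232 166 [0.463 0.07  0.075]
side jar 0.68 145 320 [ 0.269 -0.369  0.083]
side jar 0.16 230 166 [0.458 0.071 0.075]
side filter 0.79 345 186 [ 0.767 -0.047  0.102]
side filter 0.63 230 169 [0.457 0.07  0.063]
side filter 0.15 228 176 [0.448 0.09  0.008]
side coupling 0.89 314 161 [0.723 0.127 0.019]
side carton 0.88 329 141 [0.769 0.161 0.071]
side carton 0.73 299 275 [ 0.622 -0.252  0.007]
side brush 0.62 287 303 [ 0.572 -0.356  0.096]
side brush 0.57 292 116 [0.681 0.349 0.021]
```

View pics/top.png

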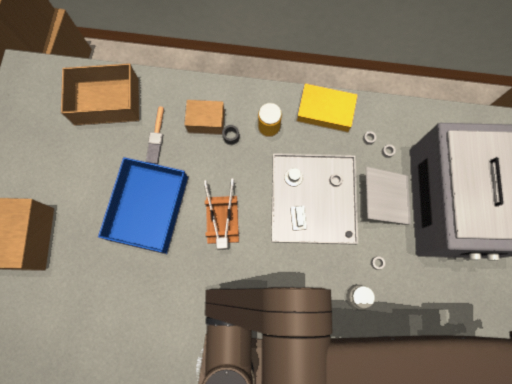

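View pics/side.png

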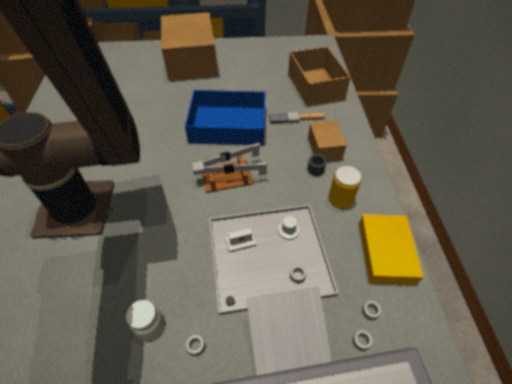

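The top view shows the tray with the flange (294,177), bracket (298,217), ring (336,181) and plug (349,234). The tote is at (143,205) and the tongs are on the rest at (222,215), jaws away from the robot. The other rings are all outside the tray.

```bash
python3 - <<'E'
from h import *
def rect(n,m,zr):
    P=m[(m[:,2]>zr[0])&(m[:,2]<zr[1])]
    if len(P)<3: print(n,len(P));return
    print(n,len(P),P.mean(0).round(3),cv2.minAreaRect(P[:,:2].astype(np.float32)*1000))
for c in ["top","side"]:
    W=np.load(c+"W.npy").reshape(-1,3)
    W=W[~np.isnan(W[:,0])]
    def near(x,y,r): return W[np.hypot(W[:,0]-x,W[:,1]-y)<r]
    rect(c+" flange",near(.6,-.12,.05),(.035,.06))
    rect(c+" brk",near(.475,-.145,.06),(.035,.065))
    rect(c+" ring",near(.61,-.25,.05),(.018,.05))
    rect(c+" tote",near(.45,.35,.2),(.06,.085))
    rect(c+" tongs",near(.46,.08,.16),(.056,.09))
    rect(c+" plug",near(.447,-.31,.03),(.012,.03))
E
```

```text
top flange 117 [ 0.608 -0.115  0.047] ((608.3278198242188, -113.93672943115234), (36.947853088378906, 34.544654846191406), 8.87824535369873)
top brk 121 [ 0.475 -0.144  0.05 ] ((475.9587097167969, -144.66600036621094), (60.86166763305664, 18.516094207763672), 12.797587394714355)
top ring 75 [ 0.613 -0.251  0.026] ((614.0233764648438, -251.42547607421875), (37.34251022338867, 36.948421478271484), 5.6646809577941895)
top tote 746 [0.455 0.345 0.071] ((450.44854736328125, 341.6376037597656), (202.86683654785156, 260.96142578125), 84.04214477539062)
top tongs 388 [0.429 0.1   0.073] ((449.2095031738281, 153.58401489257812), (221.84413146972656, 170.43026733398438), 3.359219789505005)
top plug 62 [ 0.443 -0.315  0.018] ((443.0220031738281, -315.1888122558594), (48.40275573730469, 35.06101608276367), 5.867400169372559)
side flange 169 [ 0.612 -0.12   0.049] ((611.8082885742188, -116.74781036376953), (35.62029266357422, 36.76919937133789), 19.142019271850586)
side brk 219 [ 0.479 -0.149  0.05 ] ((478.73284912109375, -145.46958923339844), (59.23059844970703, 20.161752700805664), 12.492585182189941)
side ring 149 [ 0.617 -0.255  0.027] ((618.3600463867188, -253.57919311523438), (37.674808502197266, 37.71887969970703), 87.5880126953125)
side tote 849 [0.445 0.334 0.071] ((453.08685302734375, 340.7659606933594), (206.65042114257812, 259.7407531738281), 84.02596282958984)
side tongs 908 [0.453 0.102 0.069] ((451.49969482421875, 151.88250732421875), (219.77554321289062, 174.99447631835938), 3.7774875164031982)
side plug 130 [ 0.444 -0.319  0.018] ((442.9605712890625, -318.0296325683594), (48.9877815246582, 35.23618698120117), 0.6176826357841492)
```

Call:
carry_out --deltas '[0.075,-0.187,0,0,0,0.046,0.075,-0.187,0,0,0,0.046,0.075,-0.187,0,0,0,0.046,0.075,-0.187,0,0,0,0.046,0.13,-0.223,0,0,0,0.046]' --grip 100

```text
time: 2.02
eef_pos: [0.2413, -0.4055, 0.2322]
tcp_rot: [0.994, 0.107, 0.0, 0.001]
contact_force: [2.0, 0.3, -0.1]
opening: 1.001
finger_force: 0.0
```

```bash
cat >> h.py <<'E'
def yaw():
    x=R.from_quat(ctrl.get_state()["tcp_rot"]).as_matrix()[:,0]; return np.arctan2(x[1],x[0])
def plan(*wps):
    "each wp (x,y,z,yaw): shift and turn from now"
    y0=yaw(); print("at",ctrl.get_state()["eef_pos"].round(4),round(y0,4),round(ctrl.get_state()["time"],2))
    for w in wps: print(w,tool(w[:3]).round(4),"turn z",round(y0-w[3],4))
E
python3 -c "
from h import *
plan((.477,-.145,.15,.22),(.477,-.145,.022,.22))"
```

```text
at [ 0.2413 -0.4055  0.2322] 0.215 2.02
(0.477, -0.145, 0.15, 0.22) [ 0.2858 -0.2045  0.0816] turn z -0.005
(0.477, -0.145, 0.022, 0.22) [ 0.2859 -0.2049  0.2096] turn z -0.005
```

Call:
carry_out --deltas '[0.286,-0.205,0.08,0,0,0,0.286,-0.205,0.08,0,0,0,0.286,-0.205,0.08,0,0,0,0.286,-0.205,0.08,0,0,0,0.286,-0.205,0.08,0,0,0]'

```text
time: 2.65
eef_pos: [0.4472, -0.1765, 0.1626]
tcp_rot: [0.994, 0.109, 0.001, 0.001]
contact_force: [-0.2, -1.4, 0.6]
opening: 1.001
finger_force: 0.0
```

```bash
python3 -c "
from h import *
plan((.477,-.145,.022,.22),(.477,-.145,.18,.22))"
```

```text
at [ 0.4472 -0.1765  0.1626] 0.2194 2.65
(0.477, -0.145, 0.022, 0.22) [ 0.0357 -0.0246  0.1406] turn z -0.0006
(0.477, -0.145, 0.18, 0.22) [ 0.036  -0.0242 -0.0174] turn z -0.0006
```

Call:
carry_out --deltas '[0.036,-0.0245,0.03,0,0,0,0.036,-0.0245,0.08,0,0,0,0.036,-0.0245,0.08,0,0,0]'

```text
time: 3.02
eef_pos: [0.4726, -0.1438, 0.0784]
tcp_rot: [0.994, 0.11, -0.004, -0.003]
contact_force: [-1.0, -0.4, 0.1]
opening: 0.997
finger_force: 0.0
```

```bash
python3 -c "
from h import *
plan((.477,-.145,.022,.22),(.477,-.145,.16,.22))"
```

```text
at [ 0.4726 -0.1438  0.0784] 0.2207 3.02
(0.477, -0.145, 0.022, 0.22) [0.0044 0.0025 0.0563] turn z 0.0007
(0.477, -0.145, 0.16, 0.22) [ 0.0035  0.0017 -0.0817] turn z 0.0007
```

Call:
carry_out --deltas '[0.003,0.001,0.028,0,0,0,0.003,0.001,0.055,0,0,0,0.003,0.001,0.055,0,0,0]'

```text
time: 3.4
eef_pos: [0.4778, -0.1464, 0.0273]
tcp_rot: [0.994, 0.109, -0.001, -0.0]
contact_force: [0.0, -0.4, 0.3]
opening: 1.001
finger_force: 0.0
```

Call:
carry_out --deltas '[0,0,0,0,0,0,0,0,0,0,0,0,0,0,0,0,0,0,0,0,0,0,0,0]' --grip 0 --grip_force 50

```text
time: 3.9
eef_pos: [0.4785, -0.1458, 0.0279]
tcp_rot: [0.994, 0.11, 0.001, 0.0]
contact_force: [-0.3, 0.8, -0.0]
opening: 0.2
finger_force: 49.8
```

Call:
carry_out --deltas '[0,0,-0.04,0,0,0,0,0,-0.1,0,0,0,0,0,-0.14,0,0,0,0,0,-0.14,0,0,0]'

```text
time: 4.4
eef_pos: [0.4798, -0.1466, 0.1702]
tcp_rot: [0.994, 0.11, 0.003, 0.002]
contact_force: [-0.7, 0.3, -4.8]
opening: 0.2
finger_force: 50.1
```

```bash
python3 -c "
from h import *
print(ctrl.get_state()['opening'],ctrl.get_state()['finger_force'])
plan((.43,.29,.18,.0),(.43,.29,.09,.0))"
```

```text
0.20016603491626717 50.12195348739624
at [ 0.4798 -0.1466  0.1702] 0.22 4.4
(0.43, 0.29, 0.18, 0.0) [ 0.0467 -0.4368 -0.0117] turn z 0.22
(0.43, 0.29, 0.09, 0.0) [ 0.0462 -0.4373  0.0783] turn z 0.22
```

Call:
carry_out --deltas '[0.024,-0.498,-0.01,0,0,0.22,0.024,-0.498,-0.01,0,0,0.22,0.024,-0.498,-0.01,0,0,0.22,0.024,-0.498,-0.01,0,0,0.22,0.024,-0.498,-0.01,0,0,0.22]'

```text
time: 5.03
eef_pos: [0.4228, 0.1597, 0.17]
tcp_rot: [1.0, -0.0, -0.002, 0.0]
contact_force: [1.6, -0.1, -4.4]
opening: 0.202
finger_force: 50.4
```

```bash
python3 -c "
from h import *
plan((.395,.345,.18,.0),(.395,.345,.032,.0))"
```

```text
at [0.4228 0.1597 0.17  ] -0.0006 5.03
(0.395, 0.345, 0.18, 0.0) [-0.028  -0.1853 -0.01  ] turn z -0.0006
(0.395, 0.345, 0.032, 0.0) [-0.0272 -0.1854  0.138 ] turn z -0.0006
```

Call:
carry_out --deltas '[-0.028,-0.183,0,0,0,0,-0.028,-0.183,0,0,0,0,-0.028,-0.183,0,0,0,0,-0.028,-0.183,0.04,0,0,0,-0.028,-0.183,0.09,0,0,0]'

```text
time: 5.65
eef_pos: [0.3959, 0.3417, 0.0801]
tcp_rot: [1.0, 0.001, -0.001, 0.001]
contact_force: [0.0, -0.6, -4.4]
opening: 0.202
finger_force: 50.9
```

```bash
python3 -c "
from h import *
plan((.395,.345,.18,.0),(.395,.345,.032,.0))"
```

```text
at [0.3959 0.3417 0.0801] 0.0023 5.65
(0.395, 0.345, 0.18, 0.0) [-0.001  -0.0032 -0.0999] turn z 0.0023
(0.395, 0.345, 0.032, 0.0) [-0.0008 -0.0034  0.0481] turn z 0.0023
```

Call:
carry_out --deltas '[0,0,0.03,0,0,0,0,0,0.047,0,0,0,0,0,0.047,0,0,0]'

```text
time: 6.02
eef_pos: [0.3956, 0.3401, 0.0337]
tcp_rot: [1.0, -0.0, -0.002, 0.001]
contact_force: [-0.4, 0.4, -2.8]
opening: 0.199
finger_force: 50.7
```

Call:
carry_out --deltas '[0,0,0,0,0,0,0,0,0,0,0,0,0,0,0,0,0,0,0,0,0,0,0,0]' --grip 100

```text
time: 6.52
eef_pos: [0.3981, 0.3415, 0.0372]
tcp_rot: [1.0, -0.0, 0.001, -0.0]
contact_force: [0.1, -0.3, -0.5]
opening: 1.0
finger_force: 0.0
```

Call:
carry_out --deltas '[0,0,-0.06,0,0,0,0,0,-0.12,0,0,0,0.06,0,-0.14,0,0,0,0.1,0.05,-0.14,0,0,0,0.14,0.1,-0.14,0,0,0]'

```text
time: 7.15
eef_pos: [0.5367, 0.2431, 0.1774]
tcp_rot: [1.0, 0.001, 0.001, -0.0]
contact_force: [0.7, 1.3, 0.2]
opening: 1.003
finger_force: 0.0
```

```bash
python3 -c "
from h import *
plan((.61,-.115,.1,.0),(.61,-.115,.022,.0))"
```

```text
at [0.5367 0.2431 0.1774] 0.0012 7.15
(0.61, -0.115, 0.1, 0.0) [0.0727 0.3582 0.0773] turn z 0.0012
(0.61, -0.115, 0.022, 0.0) [0.0726 0.3583 0.1553] turn z 0.0012
```

Call:
carry_out --deltas '[0.073,0.358,0,0,0,0,0.073,0.358,0,0,0,0,0.073,0.358,0,0,0,0,0.073,0.358,0,0,0,0,0.073,0.358,0,0,0,0]'

```text
time: 7.78
eef_pos: [0.5978, -0.0644, 0.1767]
tcp_rot: [1.0, -0.0, 0.0, 0.0]
contact_force: [1.7, 0.2, 0.1]
opening: 0.998
finger_force: 0.0
```

```bash
python3 -c "
from h import *
plan((.61,-.116,.1,.0),(.61,-.116,.022,.0))"
```

```text
at [ 0.5978 -0.0644  0.1767] -0.0003 7.78
(0.61, -0.116, 0.1, 0.0) [0.0121 0.0516 0.0767] turn z -0.0003
(0.61, -0.116, 0.022, 0.0) [0.0121 0.0516 0.1547] turn z -0.0003
```

Call:
carry_out --deltas '[0.011,0.05,0.03,0,0,0,0.011,0.05,0.09,0,0,0,0.011,0.05,0.125,0,0,0,0.011,0.05,0.153,0,0,0,0.011,0.05,0.153,0,0,0]'

```text
time: 8.4
eef_pos: [0.6064, -0.1116, 0.0205]
tcp_rot: [1.0, -0.0, -0.003, -0.001]
contact_force: [-0.3, -0.7, 0.0]
opening: 1.0
finger_force: 0.0
```

Call:
carry_out --deltas '[0,0,0,0,0,0,0,0,0,0,0,0,0,0,0,0,0,0,0,0,0,0,0,0]' --grip 0 --grip_force 50

```text
time: 8.9
eef_pos: [0.6102, -0.1131, 0.0256]
tcp_rot: [1.0, 0.0, 0.002, 0.001]
contact_force: [-0.5, -0.1, 5.8]
opening: 0.418
finger_force: 50.7
```

Call:
carry_out --deltas '[0,0,-0.04,0,0,0,0,0,-0.1,0,0,0,0,0,-0.16,0,0,0,0,0,-0.16,0,0,0]'

```text
time: 9.4
eef_pos: [0.612, -0.1132, 0.1903]
tcp_rot: [1.0, -0.0, 0.006, 0.002]
contact_force: [0.7, -0.6, -2.4]
opening: 0.42
finger_force: 50.6
```

```bash
python3 -c "
from h import *
plan((.51,.34,.18,.0),(.51,.34,.032,.0))"
```

```text
at [ 0.612  -0.1132  0.1903] 0.0 9.4
(0.51, 0.34, 0.18, 0.0) [-0.1021 -0.4533  0.0073] turn z 0.0
(0.51, 0.34, 0.032, 0.0) [-0.1039 -0.4539  0.1553] turn z 0.0
```

Call:
carry_out --deltas '[-0.1,-0.453,0,0,0,0,-0.1,-0.453,0,0,0,0,-0.1,-0.453,0,0,0,0,-0.1,-0.453,0,0,0,0,-0.1,-0.453,0,0,0,0]'

```text
time: 10.02
eef_pos: [0.5391, 0.1945, 0.1809]
tcp_rot: [1.0, -0.0, -0.002, 0.0]
contact_force: [0.8, -0.5, -2.7]
opening: 0.42
finger_force: 50.8
```

```bash
python3 -c "
from h import *
plan((.51,.34,.18,.0),(.51,.34,.032,.0))"
```

```text
at [0.5391 0.1945 0.1809] -0.0005 10.03
(0.51, 0.34, 0.18, 0.0) [-0.0292 -0.1455  0.0009] turn z -0.0005
(0.51, 0.34, 0.032, 0.0) [-0.0286 -0.1455  0.1489] turn z -0.0005
```

Call:
carry_out --deltas '[-0.029,-0.143,0,0,0,0,-0.029,-0.143,0,0,0,0,-0.029,-0.143,0.05,0,0,0,-0.029,-0.143,0.1,0,0,0,-0.029,-0.143,0.12,0,0,0]'

```text
time: 10.65
eef_pos: [0.508, 0.3345, 0.0573]
tcp_rot: [1.0, 0.0, -0.005, 0.002]
contact_force: [-0.5, 0.4, -1.5]
opening: 0.416
finger_force: 50.8
```

Call:
carry_out --deltas '[0,0,0.03,0,0,0,0,0,0.03,0,0,0]'

```text
time: 10.9
eef_pos: [0.5103, 0.3344, 0.0305]
tcp_rot: [1.0, -0.001, -0.003, 0.001]
contact_force: [0.0, -0.6, -1.6]
opening: 0.416
finger_force: 50.8
```

Call:
carry_out --deltas '[0,0,0,0,0,0,0,0,0,0,0,0,0,0,0,0,0,0,0,0,0,0,0,0]' --grip 100

```text
time: 11.4
eef_pos: [0.5128, 0.3361, 0.0342]
tcp_rot: [1.0, -0.0, 0.001, -0.0]
contact_force: [-0.9, -0.7, 0.1]
opening: 1.0
finger_force: 0.0
```

Call:
carry_out --deltas '[0,0,-0.06,0,0,0,0,0,-0.12,0,0,0,0,0.06,-0.18,0,0,0,-0.03,0.12,-0.22,0,0,0,-0.06,0.18,-0.22,0,0,0]'

```text
time: 12.02
eef_pos: [0.4684, 0.1874, 0.2494]
tcp_rot: [1.0, 0.0, 0.003, -0.0]
contact_force: [1.1, -1.3, 0.6]
opening: 0.998
finger_force: 0.0
```

```bash
python3 -c "
from h import *
print(np.round(ctrl.camera_model('wrist')['hand_eye'],3), ctrl.camera_model('wrist')['intrinsics'][0])
plan((.42,.1,.26,.0))"
```

```text
[[-0.001 -0.963 -0.268  0.067]
 [ 1.    -0.001 -0.001 -0.   ]
 [ 0.001 -0.268  0.963 -0.143]
 [ 0.     0.     0.     1.   ]] [272.25708106   0.         250.21265357]
at [0.4684 0.1874 0.2494] 0.0008 12.03
(0.42, 0.1, 0.26, 0.0) [-0.0484  0.0873 -0.011 ] turn z 0.0008
```

Call:
carry_out --deltas '[-0.02,0.05,0,0,0,0,-0.03,0.095,0,0,0,0,-0.03,0.095,0,0,0,0,-0.03,0.095,0,0,0,0]'

```text
time: 12.52
eef_pos: [0.4376, 0.0935, 0.246]
tcp_rot: [1.0, -0.0, 0.0, -0.0]
contact_force: [0.1, 0.4, 0.4]
opening: 1.0
finger_force: 0.0
```

```bash
python3 - <<'E'
from h import *
plan((.44,.09,.24,0))
rgb,W=pts("wrist"); save("w1",rgb); np.save("w1W",W)
for q in ["tongs_grip","tongs_jaws","tongs","tongs_left","tongs_right","rest"]:
    for r in ctrl.find_in("wrist",q)[:2]:
        u,v=map(int,np.round(r["uv"])); print(q,round(r["score"],2),u,v,W[v,u].round(3))
m=W.reshape(-1,3); m=m[~np.isnan(m[:,0])]
m=m[(m[:,2]>.064)&(m[:,2]<.09)&(m[:,1]<.19)&(m[:,1]>0)]
for x in np.arange(.32,.58,.01):
    s=m[abs(m[:,0]-x)<.003]
    if len(s)>5:
        y=np.sort(s[:,1]); g=np.split(y,np.where(np.diff(y)>.006)[0]+1)
        print(round(x,3),[(round(k[0],3),round(k[-1],3),len(k)) for k in g],np.percentile(s[:,2],[10,90]).round(3))
E
```

```text
at [0.4376 0.0935 0.246 ] -0.0007 12.53
(0.44, 0.09, 0.24, 0) [0.0024 0.0035 0.006 ] turn z -0.0007
tongs_grip 0.89 267 166 [0.45  0.075 0.08 ]
tongs_grip 0.57 247 157 [0.451 0.099 0.009]
tongs_jaws 0.67 268 177 [0.437 0.073 0.08 ]
tongs_jaws 0.21 511 282 [ 0.253 -0.317  0.012]
tongs 0.93 268 173 [0.442 0.073 0.08 ]
tongs_right 0.8 269 147 [0.471 0.072 0.075]
rest 0.86 248 158 [0.449 0.097 0.009]
rest 0.3 509 283 [ 0.249 -0.317  0.01 ]
0.35 [(np.float64(0.063), np.float64(0.096), 108)] [0.073 0.075]
0.36 [(np.float64(0.064), np.float64(0.098), 117)] [0.073 0.075]
0.37 [(np.float64(0.065), np.float64(0.1), 131)] [0.073 0.075]
0.38 [(np.float64(0.068), np.float64(0.082), 40), (np.float64(0.096), np.float64(0.101), 21)] [0.066 0.075]
0.39 [(np.float64(0.071), np.float64(0.075), 19), (np.float64(0.099), np.float64(0.104), 24)] [0.072 0.075]
0.4 [(np.float64(0.071), np.float64(0.075), 19), (np.float64(0.103), np.float64(0.108), 24)] [0.072 0.075]
0.41 [(np.float64(0.071), np.float64(0.075), 20), (np.float64(0.106), np.float64(0.111), 22)] [0.072 0.075]
0.42 [(np.float64(0.072), np.float64
[... 832 characters left out ...]
.float64(0.073), np.float64(0.076), 20), (np.float64(0.141), np.float64(0.147), 28)] [0.071 0.076]
0.51 [(np.float64(0.073), np.float64(0.077), 24), (np.float64(0.145), np.float64(0.151), 27)] [0.071 0.076]
0.52 [(np.float64(0.073), np.float64(0.077), 24), (np.float64(0.149), np.float64(0.155), 32)] [0.071 0.075]
0.53 [(np.float64(0.073), np.float64(0.077), 24), (np.float64(0.152), np.float64(0.159), 39)] [0.072 0.075]
0.54 [(np.float64(0.072), np.float64(0.079), 32), (np.float64(0.155), np.float64(0.162), 43)] [0.07  0.076]
0.55 [(np.float64(0.074), np.float64(0.079), 38), (np.float64(0.158), np.float64(0.161), 2)] [0.073 0.075]
0.56 [(np.float64(0.075), np.float64(0.08), 36)] [0.072 0.075]
```

View pics/w1.png

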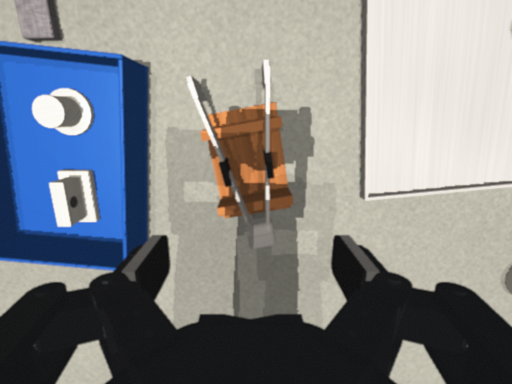

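The wrist view shows both castings in the tote at (65,110) and (75,197). The tongs are on the rest with pads at (225,172) and (268,165), and the tail is at (261,236).

```bash
python3 - <<'E'
from h import *
m=np.load("w1W.npy").reshape(-1,3); m=m[~np.isnan(m[:,0])]
m=m[(m[:,1]<.19)&(m[:,1]>0.03)&(m[:,0]>.3)&(m[:,0]<.6)]
p=m[(m[:,2]>.0775)&(m[:,2]<.085)]
for s in (p[p[:,1]<.1],p[p[:,1]>.1]): print(len(s),cv2.minAreaRect((s[:,:2]*1000).astype(np.float32)),s[:,2].mean())
t=m[(m[:,2]>.07)&(m[:,0]<.376)]; print(cv2.minAreaRect((t[:,:2]*1000).astype(np.float32)),t[:,0].min())
# tray
for c in ("top","side"):
    W=np.load(c+"W.npy").reshape(-1,3); W=W[~np.isnan(W[:,0])]
    t=W[(W[:,2]>.0145)&(W[:,2]<.024)&(W[:,0]>.35)&(W[:,0]<.72)&(W[:,1]>-.37)&(W[:,1]<-.02)&(np.hypot(W[:,0]-.27,W[:,1]+.345)>.07)]
    # drop lone points
    print(c,len(t),cv2.minAreaRect((t[:,:2]*1000).astype(np.float32)))
E
```

```text
177 ((450.37677001953125, 72.04283905029297), (29.641672134399414, 7.968344688415527), 8.180065155029297) 0.07940737800011106
175 ((440.5154113769531, 123.10118103027344), (30.162731170654297, 7.916640758514404), 13.735713958740234) 0.07952914581843844
((360.976806640625, 81.12857818603516), (34.2149772644043, 33.86933898925781), 10.551827430725098) 0.3425175254715097
top 616 ((548.3758544921875, -188.43211364746094), (290.80023193359375, 270.27166748046875), 5.68587064743042)
side 1069 ((551.2946166992188, -188.87274169921875), (290.6299743652344, 272.43804931640625), 5.647389888763428)
```

Call:
carry_out --deltas '[0.008,-0.004,0.05,0,0,-0.19,0.008,-0.004,0.1,0,0,-0.19,0.008,-0.004,0.11,0,0,-0.19,0.008,-0.004,0.11,0,0,-0.19]'

```text
time: 13.38
eef_pos: [0.4457, 0.0974, 0.136]
tcp_rot: [0.995, 0.095, -0.0, -0.0]
contact_force: [0.3, 1.1, 0.1]
opening: 1.002
finger_force: 0.0
```

```bash
python3 - <<'E'
from h import *
plan((.4455,.0976,.037,.191))
for c in ("top","side"):
    W=np.load(c+"W.npy").reshape(-1,3); W=W[~np.isnan(W[:,0])]
    print(c,[(round(y,2),W[(abs(W[:,1]-y)<.005)&(W[:,0]>.55)&(W[:,0]<.6)][:,2].max().round(3)) for y in np.arange(-.3,-.54,-.02)])
    s=W[(W[:,2]>.022)&(W[:,2]<.2)&(W[:,1]<-.28)&(W[:,1]>-.47)&(W[:,0]>.45)&(W[:,0]<.75)]; print(s.min(0),s.max(0))
E
```

```text
at [0.4457 0.0974 0.136 ] 0.19 13.38
(0.4455, 0.0976, 0.037, 0.191) [-0.0001 -0.0002  0.099 ] turn z -0.001
top [(np.float64(-0.3), np.float64(0.009)), (np.float64(-0.32), np.float64(0.024)), (np.float64(-0.34), np.float64(0.109)), (np.float64(-0.36), np.float64(0.096)), (np.float64(-0.38), np.float64(0.086)), (np.float64(-0.4), np.float64(0.075)), (np.float64(-0.42), np.float64(0.066)), (np.float64(-0.44), np.float64(0.054)), (np.float64(-0.46), np.float64(0.042)), (np.float64(-0.48), np.float64(0.031)), (np.float64(-0.5), np.float64(0.226)), (np.float64(-0.52), np.float64(0.236)), (np.float64(-0.54), np.float64(0.248))]
[ 0.48317387 -0.46990757  0.02201692] [ 0.74907261 -0.29279002  0.11137584]Traceback (most recent call last):
  File "<stdin>", line 5, in <module>
    return umr_maximum(a, axis, None, out, keepdims, initial, where)
ValueError: zero-size array to reduction operation maximum which has no identity
```

Call:
carry_out --deltas '[0,0,0.04,0,0,0,0,0,0.08,0,0,0,0,0,0.097,0,0,0,0,0,0.097,0,0,0,0,0,0.097,0,0,0]'

```text
time: 14.0
eef_pos: [0.4477, 0.0973, 0.0411]
tcp_rot: [0.995, 0.095, 0.002, 0.0]
contact_force: [0.4, 0.2, 1.0]
opening: 0.998
finger_force: 0.0
```

Call:
carry_out --deltas '[0,0,0,0,0,0,0,0,0,0,0,0,0,0,0,0,0,0,0,0,0,0,0,0]' --grip 60 --grip_force 30

```text
time: 14.5
eef_pos: [0.448, 0.0974, 0.0415]
tcp_rot: [0.995, 0.095, 0.003, 0.0]
contact_force: [0.5, -0.1, 9.8]
opening: 0.602
finger_force: 13.7
```

Call:
carry_out --deltas '[0,0,-0.03,0,0,0,0,0,-0.08,0,0,0,0,0,-0.14,0,0,0,0,0,-0.16,0,0,0,0,0,-0.16,0,0,0]'

```text
time: 15.12
eef_pos: [0.4466, 0.0973, 0.201]
tcp_rot: [0.995, 0.095, 0.003, 0.0]
contact_force: [0.4, -0.0, -1.8]
opening: 0.6
finger_force: 10.8
```

```bash
python3 - <<'E'
from h import *
plan((.50,-.15,.2,-.3),(.52,-.222,.2,-.3))
rgb,W=pts("wrist"); save("w2",rgb); np.save("w2W",W)
E
```

```text
at [0.4466 0.0973 0.201 ] 0.1899 15.12
(0.5, -0.15, 0.2, -0.3) [0.0057 0.253  0.0013] turn z 0.4899
(0.52, -0.222, 0.2, -0.3) [0.0118 0.3274 0.0014] turn z 0.4899
```

View pics/w2.png

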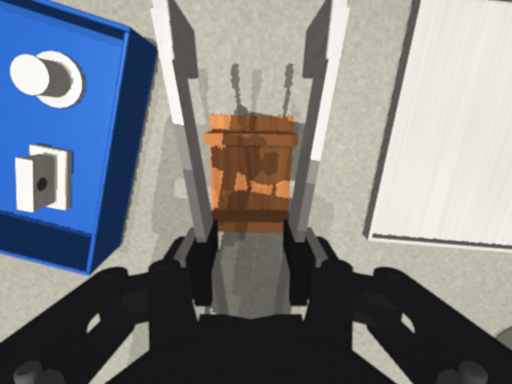

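The tongs hang in the gripper, with the arms running from (205,230)/(295,230) to the jaws at (180,30)/(325,30). The rest below is clear.

Call:
carry_out --deltas '[0.012,0.327,0,0,0,0.49,0.012,0.327,0,0,0,0.49,0.012,0.327,0,0,0,0.49,0.012,0.327,0,0,0,0.49,0.012,0.327,0,0,0,0.49]'

```text
time: 15.8
eef_pos: [0.5145, -0.2085, 0.1957]
tcp_rot: [0.989, -0.15, -0.002, -0.001]
contact_force: [0.6, 0.4, -1.8]
opening: 0.602
finger_force: 10.8
```

```bash
python3 - <<'E'
from h import *
# jaws in tool frame from w2
p=np.array([.4466,.0973,.201]); r=R.from_quat([.995,.095,.003,0])
W=np.load("w2W.npy").reshape(-1,3); W=W[~np.isnan(W[:,0])]; T=r.inv().apply(W-p)
T=T[(T[:,2]>-.06)&(T[:,2]<.05)&(abs(T[:,1])<.08)&(T[:,0]>.02)]
for x in np.arange(.03,.13,.01):
    s=T[abs(T[:,0]-x)<.004]
    for q in (s[s[:,1]<0],s[s[:,1]>0]):
        if len(q)>3: print(round(x,2),len(q),"y",np.percentile(q[:,1],[2,50,98]).round(4),"z",np.percentile(q[:,2],[2,50,98]).round(4))
plan((.52,-.222,.2,-.3))
E
```

```text
0.03 345 y [-0.0261 -0.0225 -0.0216] z [-0.0338 -0.0318 -0.0097]
0.03 350 y [0.021  0.0219 0.0256] z [-0.0336 -0.0317 -0.0101]
0.04 382 y [-0.0274 -0.0238 -0.0229] z [-0.0336 -0.0315 -0.0097]
0.04 372 y [0.0222 0.0232 0.0268] z [-0.0336 -0.0316 -0.0098]
0.05 402 y [-0.0286 -0.0251 -0.0242] z [-0.0337 -0.0315 -0.0096]
0.05 399 y [0.0236 0.0245 0.028 ] z [-0.0337 -0.0315 -0.0098]
0.06 426 y [-0.0298 -0.0264 -0.0254] z [-0.0336 -0.0315 -0.0098]
0.06 426 y [0.0248 0.0257 0.0293] z [-0.0336 -0.0314 -0.0098]
0.07 465 y [-0.0313 -0.0277 -0.0267] z [-0.0336 -0.0314 -0.0098]
0.07 454 y [0.0261 0.027  0.0306] z [-0.0335 -0.0312 -0.0098]
0.08 496 y [-0.0325 -0.0289 -0.028 ] z [-0.0337 -0.0314 -0.0101]
0.08 497 y [0.0274 0.0283 0.0319] z [-0.0338 -0.0312 -0.0099]
0.09 847 y [-0.034  -0.0292 -0.0283] z [-0.0335 -0.0277  0.0142]
0.09 833 y [0.0276 0.0285 0.0333] z [-0.0336 -0.0279  0.0143]
0.1 904 y [-0.0351 -0.0293 -0.0287] z [-0.0336 -0.0305  0.0135]
0.1 899 y [0.028  0.0285 0.0342] z [-0.0335 -0.0308  0.0129]
0.11 316 y [-0.0344 -0.0295 -0.0291] z [-0.0331 -0.0167  0.0143]
0.11 306 y [0.0283 0.0288 0.0338] z [-0.0328 -0.0165  0.0139]
at [ 0.5145 -0.2085  0.1957] -0.3006 15.8
(0.52, -0.222, 0.2, -0.3) [ 0.0092  0.0112 -0.0043] turn z -0.0006
```

```bash
python3 - <<'E'
from h import *
rgb,W=pts("wrist"); save("w3",rgb)
s=ctrl.get_state(); r=R.from_quat(s["tcp_rot"])
m=W.reshape(-1,3); m=m[~np.isnan(m[:,0])]
m=m[(np.hypot(m[:,0]-.616,m[:,1]+.252)<.05)]
print(np.percentile(m[:,2],[5,50,95]).round(4))
t=m[(m[:,2]>.02)&(m[:,2]<.036)]; print(len(t),t.mean(0),cv2.minEnclosingCircle((t[:,:2]*1000).astype(np.float32)))
# jaws in tool frame now
T=r.inv().apply(W.reshape(-1,3)-s["eef_pos"]); T=T[(abs(T[:,1])<.08)&(T[:,2]>-.034)&(T[:,2]<.03)&(T[:,0]>.02)]
j=T[T[:,2]>0.0]; 
for q in (j[j[:,1]<0],j[j[:,1]>0]): print(len(q),q.min(0).round(4),q.max(0).round(4))
c,_=cv2.minEnclosingCircle((t[:,:2]*1000).astype(np.float32)); c=np.array(c)/1000
d=np.array([np.cos(-.3),np.sin(-.3)]); g=c-.1*d; print(c,g)
plan((*g,.0255,-.3))
E
```

```text
[0.0036 0.1815 0.2282]
722 [ 0.61485413 -0.25311419  0.02789597] ((614.6204833984375, -252.9243927001953), 19.842121124267578)
350 [ 0.0834 -0.0407  0.    ] [ 0.1076 -0.0349  0.0181]
355 [0.0838 0.0208 0.0001] [0.1075 0.026  0.0191]
[ 0.61462048 -0.25292439] [ 0.51908683 -0.22337237]
at [ 0.5158 -0.2159  0.1961] -0.3044 15.85
(np.float64(0.5190868344858768), np.float64(-0.22337237203406132), 0.0255, -0.3) [0.0054 0.0053 0.1706] turn z -0.0044
```

View pics/w3.png

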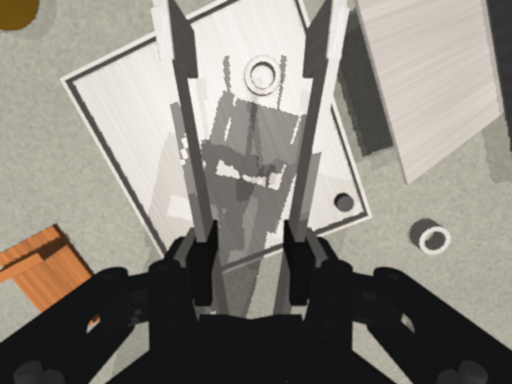

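Call:
carry_out --deltas '[0,0,0.03,0,0,0,0,0,0.08,0,0,0,0,0,0.1,0,0,0,0,0,0.1,0,0,0,0,0,0.1,0,0,0]'

```text
time: 16.48
eef_pos: [0.5157, -0.2072, 0.0986]
tcp_rot: [0.989, -0.15, -0.0, -0.0]
contact_force: [0.9, 0.0, -0.6]
opening: 0.604
finger_force: 10.8
```

```bash
python3 - <<'E'
from h import *
plan((.520,-.2234,.0255,-.3))
E
```

```text
at [ 0.5157 -0.2072  0.0986] -0.3001 16.48
(0.52, -0.2234, 0.0255, -0.3) [0.0089 0.0142 0.0731] turn z -0.0001
```

Call:
carry_out --deltas '[0.009,0.014,0,0,0,0,0.009,0.014,0.01,0,0,0,0.009,0.014,0.03,0,0,0,0.009,0.014,0.03,0,0,0,0.009,0.014,0.03,0,0,0]'

```text
time: 17.1
eef_pos: [0.5198, -0.2229, 0.068]
tcp_rot: [0.989, -0.149, -0.001, -0.0]
contact_force: [0.2, -0.6, -2.3]
opening: 0.605
finger_force: 10.8
```

```bash
python3 - <<'E'
from h import *
plan((.520,-.2234,.0255,-.3))
s=ctrl.get_state(); r=R.from_quat(s["tcp_rot"]); p=s["eef_pos"]
rgb,W=pts("wrist"); save("w4",rgb)
T=r.inv().apply(W.reshape(-1,3)-p); w=W.reshape(-1,3)
b=(T[:,2]>.0)&(T[:,2]<.022)&(abs(T[:,1])<.05)&(T[:,0]>.06)
j=T[b]
for q in (j[j[:,1]<0],j[j[:,1]>0]): print("jaw",len(q),q.min(0).round(4),q.max(0).round(4))
k=(w[:,2]>.022)&(w[:,2]<.034)&(np.hypot(T[:,0]-.1,T[:,1])<.024)
print("ring",k.sum(),cv2.minEnclosingCircle((T[k][:,:2]*1000).astype(np.float32)))
E
```

```text
at [ 0.5198 -0.2229  0.068 ] -0.3 17.1
(0.52, -0.2234, 0.0255, -0.3) [0.0004 0.0004 0.0425] turn z 0.0
jaw 336 [ 0.087  -0.0332  0.    ] [ 0.1104 -0.0279  0.0175]
jaw 342 [0.0871 0.0278 0.0002] [0.1109 0.0336 0.017 ]
ring 2112 ((99.94523620605469, 0.9542853236198425), 20.1101016998291)
```

View pics/w4.png

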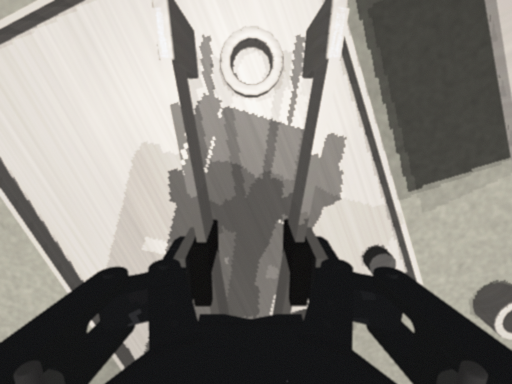

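The ring at (251,62) sits centred between the jaws at (183,40) and (318,40). I'll lower now.

Call:
carry_out --deltas '[0,0,0.015,0,0,0,0,0,0.03,0,0,0,0,0,0.041,0,0,0,0,0,0.041,0,0,0,0,0,0.041,0,0,0]'

```text
time: 17.77
eef_pos: [0.5203, -0.2234, 0.0278]
tcp_rot: [0.989, -0.15, 0.0, 0.0]
contact_force: [-0.4, 0.4, -0.8]
opening: 0.604
finger_force: 10.8
```

Call:
carry_out --deltas '[0,0,0,0,0,0,0,0,0,0,0,0,0,0,0,0,0,0,0,0,0,0,0,0,0,0,0,0,0,0]' --grip 0 --grip_force 45

```text
time: 18.4
eef_pos: [0.5205, -0.2235, 0.0281]
tcp_rot: [0.989, -0.15, 0.001, 0.0]
contact_force: [0.3, -0.5, 0.5]
opening: 0.506
finger_force: 46.0
```

Stopped at 50.6 % (43 mm over the pads), so the jaws are on the ring. Lifting.

Call:
carry_out --deltas '[0,0,-0.015,0,0,0,0,0,-0.04,0,0,0,0,0,-0.07,0,0,0,0,0,-0.1,0,0,0,0,0,-0.13,0,0,0]'

```text
time: 19.02
eef_pos: [0.5196, -0.2229, 0.1592]
tcp_rot: [0.989, -0.149, -0.0, -0.0]
contact_force: [0.3, -0.2, -1.7]
opening: 0.504
finger_force: 46.0
```

Call:
carry_out --deltas '[0,0,-0.025,0,0,0,0,0,-0.045,0,0,0,0,0,-0.045,0,0,0,0,0,-0.045,0,0,0,0,0,-0.045,0,0,0]'

```text
time: 19.65
eef_pos: [0.5193, -0.2228, 0.2009]
tcp_rot: [0.989, -0.15, -0.001, -0.001]
contact_force: [0.9, 0.3, -1.9]
opening: 0.506
finger_force: 46.0
```

Call:
carry_out --deltas '[0,0,0,0,0,0,0,0,0,0,0,0,0,0,0,0,0,0,0,0,0,0,0,0,0,0,0,0,0,0]'

```text
time: 20.27
eef_pos: [0.5201, -0.2233, 0.2027]
tcp_rot: [0.989, -0.15, 0.0, 0.0]
contact_force: [0.4, 0.5, -1.4]
opening: 0.506
finger_force: 46.0
```

```bash
python3 - <<'E'
from h import *
s=ctrl.get_state(); r=R.from_quat(s["tcp_rot"]); p=s["eef_pos"]
rgb,W=pts("wrist"); save("w5",rgb); w=W.reshape(-1,3)
T=r.inv().apply(w-p); k=(abs(T[:,1])<.018)&(T[:,2]>-.03)&(T[:,2]<.05)&(abs(T[:,0]-.1)<.03)
print("ring top z",np.nanpercentile(w[k][:,2],[10,50,90]),k.sum())
for q in ("flange","bracket"):
    for a in ctrl.find_in("top",q)[:1]: print(q,a)
rgb,W=pts("top"); save("top2",rgb)
for q in ("flange","bracket"):
    for a in ctrl.find_in("top",q)[:2]: u,v=map(int,a["uv"]); print(q,a["score"],W[v,u])
cv2.imwrite("pics/both.png",np.hstack([cv2.imread("pics/w5.png"),cv2.imread("pics/top2.png")])[:, :, :].copy() if 0 else cv2.resize(np.hstack([cv2.imread("pics/w5.png"),cv2.imread("pics/top2.png")]),(800,300)))
E
```

```text
ring top z [0.19026685 0.20198141 0.20310545] 4147
flange {'uv': [228.4, 221.2], 'score': 0.66}
bracket {'uv': [298.5, 215.7], 'score': 0.59}
flange 0.5 [0.51056684 0.318999   0.04828152]
bracket 0.71 [0.3991315  0.33275415 0.04969756]
bracket 0.62 [0.45762893 0.3680374  0.00814276]
```

View pics/both.png

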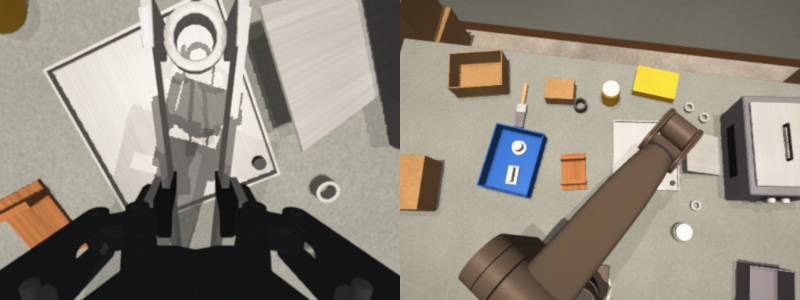

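The ring is held level between the jaws at (195,38), with its top at 0.202 m and underside at about 0.178 m. Both castings stand in the tote at (518,147) and (512,174).

```bash
python3 -c "
from plant import ctrl
print(ctrl.sign_off())"
```

```text
the job is handed in; nothing more can be done
None
```

The job is handed in: both castings stand in the tote, let go, and the bearing ring is held still in the tongs, its underside about 0.18 m above the table (the sign-off returned no verdict).

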